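# Close the tabbed seam of a washer's coin unit and set its rivet

### The arm

A 6-joint arm with a two-finger parallel gripper is mounted at the origin on the work surface. World frame = base frame: x ahead of the robot, y to its left, z up, the work surface at z = 0. Lengths are in m, angles in rad, forces in N, time in s.
With the tool pointing down it reaches from about 0.3 to 0.875 m from the base axis. Payload 6.4 kg.
Tool frame: the origin (TCP) lies at the very end of the fingers, on their centre line; the grasp point (between the pads) lies 19 mm behind it (r.grip_point_offset is the z of the grasp point in the tool frame, in m); z points along the fingers, y is the line along which they close (so a half turn about z gives the same grasp; the last joint's range is limited). The gripper opens to 88 mm and grips with 3 to 60 N. Pads are 18 mm wide; open, the fingers measure 123 mm over their backs; the gripper's body (75 mm by 187 mm) begins 45 mm behind the grasp point.
Start: joints at [0.939, 0.181, 1.607, -0, 1.354, -0.206], TCP at [0.237, 0.524, 0.239] pointing down, gripper open.
Joint ranges: [-2.99, 2.99], [-0.89, 2.07], [0.3, 2.58], [-1.14, 4.28], [0, 2.63], [-3.12, 3.12]. Speed limits (rad/s): [2.57, 2.57, 3.01, 3.14, 3.14, 3.14].

### API

Orientations are given as a unit quaternion [w, x, y, z].
In Python, from cell import r gives the robot as it stands.
- The arm moves only by the shell command python3 -m jog 'ROWS'. ROWS is JSON, a list of rows, each a list of 3 entries, a list of its own where there are three numbers: the shift along the world's x, y, z in mm, then the turn, a rotation vector about the world's x, y, z in degrees, then the opening, from 0 (shut) to 1 (fully open). A call has 1 to 8 rows; each row is the pose to reach, as a shift and turn from the pose commanded when the call began; what a row does not reach only later rows make up. A row lasts 1/12 s, in which the tool goes at most 41.7 mm and 7.16 degrees, less where a joint would pass 70% of its speed; a pose out of reach is approached as far as the arm can. A call with a gripper value outside its range is refused whole. The fingers move at their own pace and stop on an object; the grip force is fixed at half the most. Time passes only in rows, so rows that repeat a pose let the fingers close. It gives the time, the measured TCP pose, the force, the opening and the grip force at its end, in the units of the state.
- r.sense(): the state, without advancing time (a new reading comes with each control period).
- r.capture(name): name is "scene" or "top" or "wrist"; returns a dict with "image" (420x560x3 uint8, red, green, blue), "intrinsics" (3x3 intrinsics, pixels), "world_from_camera" (4x4, takes a point from camera to world coordinates). Camera axes: x right, y down, z forward; pixel columns grow to the right and rows downward; lengths in m; the calibration is good to about 2 mm. A picture is of the moment at which its call begins. There is no depth.
- r.sign_off(): hands the job in; it is judged then, once.
The state is a dict: "time": time; "joint_pos": joint angles; "joint_vel": joint speeds; "tau": joint torques, N m; "tcp_pos": TCP position; "ee_rot": TCP orientation; "wrist_force": force on the tool from outside, world axes, zero at the start; "wrist_torque": the same for the moment, N m; "grip_width": finger opening in m; "grasp_force": force on a finger pad.
Only numpy, scipy, OpenCV 4.12 (cv2) and the standard library are available. Lean on these libraries where they do the work, as an engineer would, in place of code of your own. Each camera call takes 0.05 s, during which the arm holds its last target. There are 200 camera calls.

### The job

Take the stylus from its stand and close the seam on the washing machine's coin unit: set the tip down at the plain start of the seam and run it slowly (some 25 mm a second) and steadily along the seam, round the bend to its far end, in one pass without lifting it out, so that it folds the six tabs flat one after another. The seam's floor is not level, so follow it by feel: keep the tip pressed down on it all the way with about 10 N, never over 25 N; then push the rivet's centre pin in flush with the same tip and stand the stylus back in its stand. Touch the unit with the stylus only and leave the other things where they are.

Things in the scene. Friction and masses are not known exactly. Their poses are not given: they have to be found in the camera images.
- unit: washing-machine coin unit fixed on the table, lying on its back: grey box 150 (its x) by 240 (its y) by 60 mm high, steel face on top with a blue band and a coin slot. Origin: centre of its underside; z up; face at z = 60 mm. In the face runs the seam, a groove 17 mm wide, bent by 25 degrees, with six hinged aluminium tabs in a row. The unit is rigid and is damaged above 25 N.
- seam_start (a point): start of the seam, on its centre line, at face height; axes as the unit's; the seam leaves along the unit's -y. From 6 mm before to 13 mm after this point the groove has a plain floor, 9 mm below the face. From here the floor slopes along the unit's y by an unknown amount that differs every time: at the far end it is up to 7 mm higher or lower. Folded tabs lie in the plane of this floor.
- seam_bend (a point): bend of the seam, on its centre line, at the height of the face, 98 mm after the start and at the hinge of tab 4 (tabs 1 to 3 lie before it). Axes as the unit's
- seam_end (a point): far end of the seam, on its centre line, at face height, 84 mm after the bend and at the free end of tab 6; here the groove is closed by the steel face. Axes as the unit's
- tab1 (a joint): angle (rad) of tab 1, next to the start: about 0 standing up, 0.5 folded flat. Tabs: 27 mm long, 13 mm wide, 2.5 mm thick, pitch 28 mm, hinged (axis 4 mm under the floor level) at the end nearer the seam's start (tab 1: 14 mm after it); the free end stands some 13 mm above the floor. Stiff hinge (0.01 N m), stays where left. A tip run along the floor from the start folds each tab as it passes its hinge.
- tab2 (a joint): angle of tab 2, same values
- tab3 (a joint): angle of tab 3, same values
- tab4 (a joint): angle of tab 4, the first after the bend, same values
- tab5 (a joint): angle of tab 5, same values
- tab6 (a joint): angle of tab 6, the last, same values
- rivet_head (a point): centre of the top of the rivet's black plastic head, a disc of 26 mm diameter, 3 mm above the face, 24 mm beyond the seam's end in the same line. Its centre pin, 10 mm across, stands up to 8 mm above this point; it is flush when its top is level with it
- rivet_pin (a joint): how far the rivet's pin has been pushed in (m): about 0 standing out, 0.008 flush with the head; it moves at about 7 N and stays where it is left
- stylus_center (a point): middle of the handle of the stylus, on its axis, 85 mm above its tip; z along the axis away from the tip. 120 mm long, 120 g: steel shank of 12 mm diameter with a round tip, steel collar of 38 mm diameter from 45 to 51 mm above the tip, then a square black handle, 24 by 24 mm, from 51 to 120 mm above the tip; x and y are normal to its flats
- stylus_tip (a point): lowest point of the stylus' round tip (12 mm diameter); axes as the stylus_center
- stand: aluminium block 80 by 80 by 60 mm high, fixed on the table, with an upright square hole of 22 mm through its middle. Origin: centre of its underside. The stylus stands in it upright, its collar resting on the block's top, its tip 15 mm above the table
- stand_hole0 (a point): centre of the mouth of the stand's hole, on its top face
- coin_cup: bystander: closed steel coin can, 76 mm across, 75 mm high; origin under its centre
- screwdriver: bystander: screwdriver lying flat, 190 mm long
- brush: bystander: brush lying flat, 200 mm long
- spare_knob: bystander: black knob, 60 mm across, 30 mm high; origin under its centre
Mind the look-alikes: they are no part of the job. Leave any blue look-alike of the stand alone.

How it is judged:
On the way, in this order (a step that is already met when the one before it is completed fails the run):
1. the stylus is lifted out of its stand (z of stylus_tip in the frame of stand above 0.062 m), for 0.1 s.
2. the stylus presses on the unit with the first tab folded flat and the others still standing (contact force between stylus and unit above 3 N and value of joint tab1 above 0.43 rad and value of joint each of tab2, tab3, tab4, tab5, tab6 below 0.43 rad), for 0.05 s.
3. the stylus presses on the unit with the tabs before the bend folded flat and those after it still standing (contact force between stylus and unit above 3 N and value of joint each of tab1, tab2, tab3 above 0.43 rad and value of joint each of tab4, tab5, tab6 below 0.43 rad), for 0.05 s.
4. the stylus presses in the seam (tip less than 2 mm above the face) with all six tabs folded flat and the rivet's pin still standing out (contact force between stylus and unit above 3 N and z of stylus_tip in the frame of unit below 0.062 m and value of joint each of tab1, tab2, tab3, tab4, tab5, tab6 above 0.43 rad and value of joint rivet_pin below 0.006 m), for 0.05 s.
5. the rivet's pin is pushed flush (value of joint each of tab1, tab2, tab3, tab4, tab5, tab6 above 0.43 rad and value of joint rivet_pin above 0.006 m), for 0.1 s.
At the end, for the whole second after the job is handed in: all six tabs folded to within 4 degrees (0.07 rad) of flat, the rivet's pin within 2 mm of flush, the stylus upright (within 7 degrees) and at rest in its stand with its collar on the block (within 4 mm) (all of step 5 and horizontal distance between stylus_tip and stand_hole0 below 0.012 m and z of stylus_tip in the frame of stand below 0.019 m and angle between stylus_center's own z axis and vertical below 0.12 rad and linear speed of stylus below 0.03 m/s); the robot touches nothing.
It fails at once if a tab is folded before the one nearer the start, or the rivet's pin is pushed in before the last tab is flat ((value of joint tab2 above 0.4 rad and value of joint tab1 below 0.35 rad) or (value of joint tab3 above 0.4 rad and value of joint tab2 below 0.35 rad) or (value of joint tab4 above 0.4 rad and value of joint tab3 below 0.35 rad) or (value of joint tab5 above 0.4 rad and value of joint tab4 below 0.35 rad) or (value of joint tab6 above 0.4 rad and value of joint tab5 below 0.35 rad) or (value of joint rivet_pin above 0.004 m and value of joint tab6 below 0.43 rad)).
It fails at once if between the first and the last tab the stylus' tip leaves the seam (rises more than 2 mm above the face) or runs faster than 150 mm/s (value of joint tab1 above 0.43 rad and value of joint tab6 below 0.43 rad and (z of stylus_tip in the frame of unit above 0.062 m or linear speed of stylus above 0.15 m/s)).
It fails at once if the stylus presses on the unit with more than 25 N (contact force between stylus and unit above 25 N).
It fails at once if the gripper or arm touches the unit (contact force between any of the fingers, the arm and unit above 1 N).
It fails at once if another thing on the table is moved by more than 30 mm (distance of any of coin_cup, screwdriver, brush, spare_knob from where it was at the start of the episode above 0.03 m).
It also fails if it takes over 72 s, if anything falls off the work surface, if the arm or the gripper's body presses on something with over 40 N, if the wrist force passes 120 N, or if a joint passes its speed limit or range.

## Working session

There is one attempt and no reset: what is moved stays moved. The work goes in short steps, Python scripts to look and compute and a shell command to move; the robot and the scene stay as the last step left them, time stands still between calls to the robot, and variables do not carry over. Pictures are saved under pics/ and viewed, at most 12 in all, crops included, and the job is handed in when it is done.

```bash
ls; mkdir -p pics; python3 - <<'E'
from cell import r
import cv2
s=r.sense();print(s)
for n in("scene","top"):
    c=r.capture(n);cv2.imwrite(f"pics/{n}0.png",c["image"][:,:,::-1]);print(n,c["intrinsics"].tolist(),c["world_from_camera"].round(4).tolist())
E
```

```text
pics
{'time': 0.0, 'joint_pos': array([ 9.38731177e-01,  1.81501325e-01,  1.60800484e+00, -1.82775969e-05,
        1.35377960e+00, -2.06314008e-01]), 'joint_vel': array([-2.11016425e-05,  1.13998250e-03, -7.93451910e-04, -5.44151527e-05,
       -1.92218108e-03,  4.73859474e-04]), 'tau': array([ 5.11475955e-04, -4.33864903e+01, -3.41856372e+01,  7.01700454e-02,
        3.84558016e-02, -9.65703566e-05]), 'tcp_pos': array([0.23715437, 0.52323352, 0.23783399]), 'ee_rot': array([-3.36415770e-04,  2.11269425e-01,  9.77427498e-01, -7.76893278e-04]), 'wrist_force': array([-1.06646407,  0.14213987, -0.12217381]), 'wrist_torque': array([-0.05022011, -0.0372525 ,  0.02221235]), 'grasp_force': 0.0, 'grip_width': 0.08805161045514487}
scene [[405.21584765321126, 0.0, 279.08747425636267], [0.0, 405.21584765321126, 202.51072587442297], [0.0, 0.0, 1.0]] [[0.3431, 0.5276, -0.7771, 1.2364], [0.9392, -0.18, 0.2925, -0.3377], [0.0144, -0.8302, -0.5573, 0.6332], [0.0, 0.0, 0.0, 1.0]]
top [[505.04639048384047, 0.0, 282.3824834138977], [0.0, 505.04639048384047, 212.2237755674819], [0.0, 0.0, 1.0]] [[0.0585, -0.9769, 0.2057, 0.1901], [-0.9983, -0.0573, 0.0117, -0.0468], [0.0004, -0.206, -0.9786, 1.4573], [0.0, 0.0, 0.0, 1.0]]
```

View pics/scene0.png

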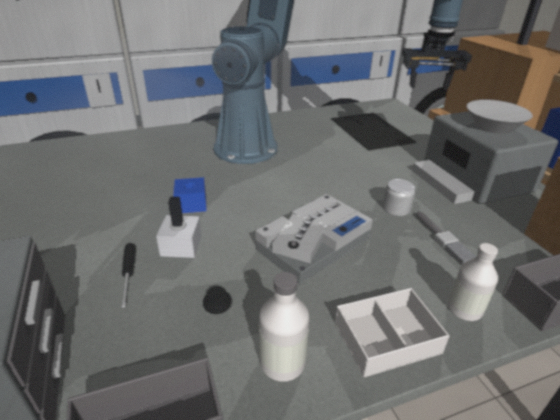

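View pics/top0.png

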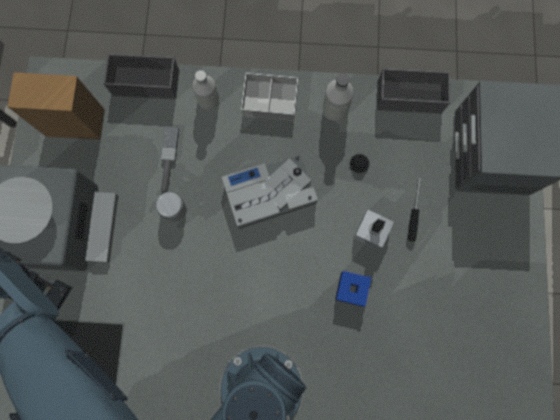

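The scene view shows the unit in the middle, the aluminium stand with stylus at about (178,230), and the blue look-alike at (190,195). In the top view the unit is centred at about (270,193), the stand at (375,229), and the rivet at about (297,172).

```bash
python3 - <<'E'
import cv2
i=cv2.imread("pics/top0.png")
cv2.imwrite("pics/crop1.png",cv2.resize(i[145:265,215:405],None,fx=4.2,fy=4.2,interpolation=cv2.INTER_CUBIC))
E
```

```text
(no output)
```

View pics/crop1.png

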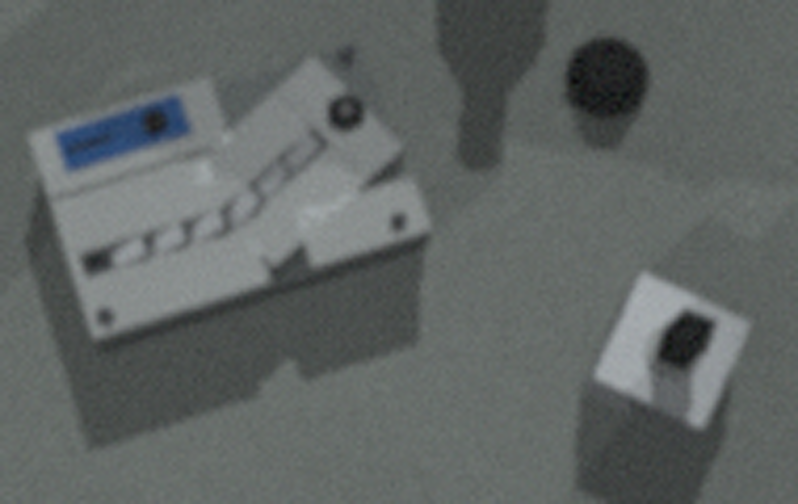

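The crop shows the seam start (dark pocket) at crop (95,262), the bend near (240,205), the end near (322,140) and the rivet at (346,111). The stand's top corners are (643,270), (750,322), (700,430), (595,378). The face corners are (95,340), (430,235), (30,135).

```bash
cat > h.py <<'E'
import numpy as np
def ray(c,uv,z):
    K,T=c["intrinsics"],c["world_from_camera"]
    d=T[:3,:3]@np.linalg.solve(K,[uv[0],uv[1],1]);o=T[:3,3]
    return o+d*(z-o[2])/d[2]
def proj(c,P):
    T=c["world_from_camera"];q=(np.atleast_2d(P)-T[:3,3])@T[:3,:3]@c["intrinsics"].T
    return q[:,:2]/q[:,2:]
E
python3 - <<'E'
from cell import r
from h import *
c=r.capture("top")
f=lambda u,v:((u+.5)/4.2-.5+215,(v+.5)/4.2-.5+145)
S=dict(st1=(643,270,.06),st2=(750,322,.06),st3=(700,430,.06),st4=(595,378,.06),sthandle=(693,325,.135),start=(95,262,.06),bend=(240,205,.06),end=(322,140,.06),rivet=(346,111,.066),cA=(95,340,.06),cB=(430,235,.06),cC=(30,135,.06))
W={k:ray(c,f(*v[:2]),v[2]) for k,v in S.items()}
for k,v in W.items():print(k,(v*1000).round(1))
print("stand",sum(W[f"st{i}"] for i in range(1,5))/4)
a=W["st2"]-W["st1"];print("stand yaw",np.degrees(np.arctan2(a[1],a[0])))
a=W["cA"]-W["cB"];print("unit y dir",np.degrees(np.arctan2(a[1],a[0])),np.linalg.norm(a))
for p,q in(("start","bend"),("bend","end"),("end","rivet"),("cA","cC")):
    a=W[q]-W[p];print(p,q,np.degrees(np.arctan2(a[1],a[0])),np.linalg.norm(a)*1000)
from scipy.spatial.transform import Rotation as R
q=r.sense()["ee_rot"];print(R.from_quat(q,scalar_first=True).as_matrix().round(3))
w=r.capture("wrist");print(w["intrinsics"][0],w["world_from_camera"].round(3))
E
```

```text
st1 [ 507.5 -270.7   60. ]
st2 [ 476.  -343.2   60. ]
st3 [ 401.  -311.1   60. ]
st4 [ 431.8 -240.5   60. ]
sthandle [ 456.6 -291.2  135. ]
start [491.3  98.5  60. ]
bend [536.6   3.3  60. ]
end [585.5 -49.7  60. ]
rivet [605.2 -64.9  66. ]
cA [438.   94.3  60. ]
cB [ 523.3 -126.3   60. ]
cC [577.4 149.6  60. ]
stand [ 0.45406428 -0.29140324  0.06      ]
stand yaw -113.48693718953658
unit y dir 111.12111570393684 0.23656556937582945
start bend -64.56664064548815 105.37569898623501
bend end -47.315988702572646 72.1430551996502
end rivet -37.6108461236171 25.623005460615826
cA cC 21.635305194701342 149.90564095952033
[[-0.911  0.413 -0.001]
 [ 0.413  0.911 -0.001]
 [ 0.    -0.001 -1.   ]]
[326.0271698    0.         282.39640294] [[ 0.413  0.875  0.253  0.172]
 [ 0.911 -0.397 -0.115  0.554]
 [ 0.     0.277 -0.961  0.383]
 [ 0.     0.     0.     1.   ]]
```

```bash
python3 -m jog '[[[165,-289,7],[0,0,0],1],[[165,-289,7],[0,0,0],1],[[165,-289,7],[0,0,0],1],[[165,-289,7],[0,0,0],1],[[165,-289,7],[0,0,0],1],[[165,-289,7],[0,0,0],1],[[165,-289,7],[0,0,0],1],[[165,-289,7],[0,0,0],1]]'; python3 -m jog '[[[128,-224,5],[0,0,0],1],[[128,-224,5],[0,0,0],1],[[128,-224,5],[0,0,0],1],[[128,-224,5],[0,0,0],1],[[128,-224,5],[0,0,0],1],[[128,-224,5],[0,0,0],1],[[128,-224,5],[0,0,0],1],[[128,-224,5],[0,0,0],1]]'
python3 - <<'E'
from cell import r
import cv2
c=r.capture("wrist");i=c["image"][:,:,::-1];cv2.imwrite("pics/w1full.png",i);import pickle;pickle.dump(c,open("w1.pkl","wb"))
cv2.imwrite("pics/w1.png",cv2.resize(i,None,fx=1.4,fy=1.4,interpolation=cv2.INTER_CUBIC))
print(r.sense()["tcp_pos"],r.sense()["joint_pos"])
E
```

```text
time: 0.87
tcp_pos: [0.4029, 0.2328, 0.2458]
ee_rot: [0.0, 0.211, 0.977, 0.0]
wrist_force: [0.3, 0.2, -0.3]
grip_width: 0.0884
grasp_force: 0.0
time: 1.53
tcp_pos: [0.5313, 0.0082, 0.2503]
ee_rot: [-0.0, 0.213, 0.977, -0.0]
wrist_force: [-0.7, -0.3, 0.2]
grip_width: 0.0882
grasp_force: 0.0
[0.53036864 0.01001763 0.25020552] [-2.05295230e-01  7.17654154e-02  1.70474622e+00  4.13778940e-04
  1.36642429e+00 -1.34787140e+00]
```

View pics/w1.png

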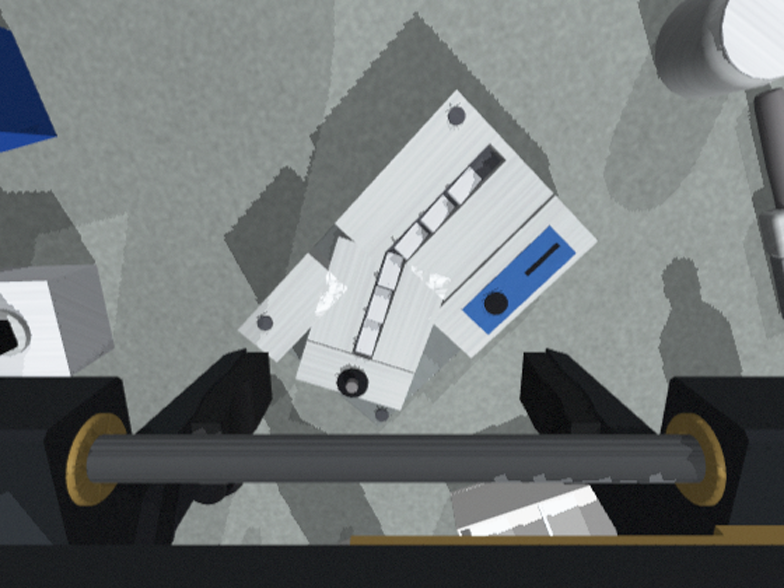

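The wrist view shows the seam clearly: dark start pocket at about (490,158), bend at about (395,253), closed end at about (364,357), rivet head at (352,382). I'll zoom in for a fit.

```bash
python3 - <<'E'
import cv2
i=cv2.imread("pics/w1full.png")
cv2.imwrite("pics/crop2.png",cv2.resize(i[95:290,225:425],None,fx=3,fy=3,interpolation=cv2.INTER_CUBIC))
E
```

```text
(no output)
```

View pics/crop2.png

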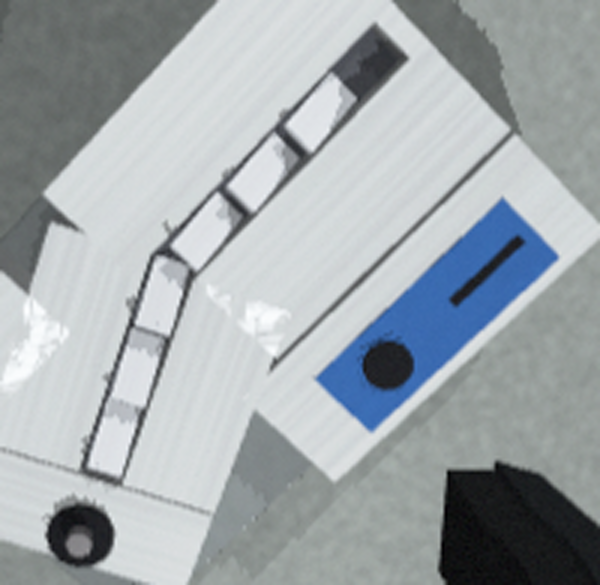

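The crop gives the groove's mid-points: start edge (393,40), bend (175,263), closed end (102,475), rivet head (80,536). Fitting the known seam shape to these, with both cameras compared.

```bash
cat > seam.py <<'E'
import numpy as np
from scipy.optimize import least_squares
def pts(p):  # start x,y (m), yaw of unit's -y
    d=np.array([np.cos(p[2]),np.sin(p[2])]);a=p[2]+np.radians(25);e=np.array([np.cos(a),np.sin(a)])
    s=np.array(p[:2]);b=s+.098*d
    return s,d,b,e
def model(p):
    s,d,b,e=pts(p)
    return np.array([[*(s-.006*d),.06],[*b,.06],[*(b+.084*e),.06],[*(b+.108*e),.063]])
E
python3 - <<'E'
import pickle;from h import *;from seam import *
from cell import r
c=pickle.load(open("w1.pkl","rb"))
uv=[((u+.5)/3-.5+225,(v+.5)/3-.5+95) for u,v in((393,40.5),(175.5,263.5),(102.5,475),(80,536))]
f=least_squares(lambda p:(proj(c,model(p))-uv).ravel(),[.49,.098,-1.19])
print(f.x,np.degrees(f.x[2]),f.fun.round(2));M=model(f.x);print(M.round(4))
for u,z in zip(uv,(.06,.06,.06,.063)):print(ray(c,u,z).round(4))
g=lambda u,v:((u+.5)/4.2-.5+215,(v+.5)/4.2-.5+145)
t=r.capture("top");print("in top, crop1 px:",((proj(t,M)-[215,145]+.5)*4.2-.5).round(1))
np.save("pose.npy",f.x)
E
```

```text
[ 0.49039418  0.10290728 -1.19501547] -68.46934310187261 [ 0.49 -0.46 -0.41  0.47 -0.47  0.32  0.36 -0.23]
[[ 0.4882  0.1085  0.06  ]
 [ 0.5264  0.0117  0.06  ]
 [ 0.5873 -0.046   0.06  ]
 [ 0.6047 -0.0626  0.063 ]]
[0.4884 0.1079 0.06  ]
[0.5261 0.0123 0.06  ]
[ 0.5872 -0.0454  0.06  ]
[ 0.6048 -0.063   0.063 ]
in top, crop1 px: [[ 79.8 265.7]
 [226.6 218.9]
 [316.7 137.1]
 [342.3 112.8]]
```

```bash
python3 -m jog '[[[-77,-300,0],[0,0,0],1],[[-77,-300,0],[0,0,0],1],[[-77,-300,0],[0,0,0],1],[[-77,-300,0],[0,0,0],1],[[-77,-300,0],[0,0,0],1],[[-77,-300,0],[0,0,0],1],[[-77,-300,0],[0,0,0],1],[[-77,-300,0],[0,0,0],1]]'
python3 - <<'E'
from cell import r
import cv2,pickle
from h import *
c=r.capture("wrist");i=c["image"][:,:,::-1];pickle.dump(c,open("w2.pkl","wb"))
uv=proj(c,[.454,-.291,.1])[0];print(uv);u,v=uv.astype(int)
u=min(max(u,100),460);v=min(max(v,90),330)
cv2.imwrite("pics/w2.png",cv2.resize(i[v-90:v+90,u-100:u+100],None,fx=3,fy=3,interpolation=cv2.INTER_CUBIC));print(u-100,v-90)
print(r.sense()["tcp_pos"],r.sense()["joint_pos"])
E
```

```text
time: 2.3
tcp_pos: [0.4525, -0.2912, 0.2509]
ee_rot: [0.0, 0.211, 0.977, -0.001]
wrist_force: [-0.0, 0.2, 0.2]
grip_width: 0.0879
grasp_force: 0.0
[282.54179739 198.72031482]
182 108
[ 0.45219647 -0.29254412  0.2508029 ] [-7.93758305e-01  8.83987363e-02  1.68568665e+00 -1.67278747e-03
  1.36648191e+00 -1.93659733e+00]
```

View pics/w2.png

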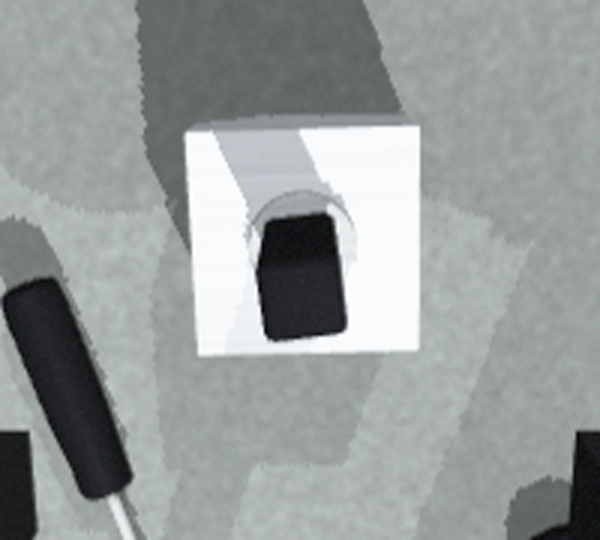

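The view shows the stand top with corners (186,130), (419,126), (420,350), (198,355) and the handle's top face with corners (260,268), (338,258), (347,330), (268,341). The handle is turned about 7 degrees relative to the gripper.

```bash
python3 - <<'E'
import pickle;from h import *
c=pickle.load(open("w2.pkl","rb"))
f=lambda u,v:((u+.5)/3-.5+182,(v+.5)/3-.5+108)
H=np.array([ray(c,f(*p),.135) for p in((260,268),(338,258),(347,330),(268,341))])
S=np.array([ray(c,f(*p),.06) for p in((186,130),(419,126),(420,350),(198,355))])
for Q in(H,S):
    print(Q.mean(0).round(4),[ (np.linalg.norm(Q[(k+1)%4]-Q[k])*1000).round(1) for k in range(4)],[np.degrees(np.arctan2(*(Q[(k+1)%4]-Q[k])[[1,0]])).round(1) for k in range(4)])
E
```

```text
[ 0.453  -0.2904  0.135 ] [np.float64(21.6), np.float64(20.8), np.float64(22.3), np.float64(21.1)] [np.float64(73.1), np.float64(-16.9), np.float64(-106.1), np.float64(161.0)]
[ 0.4539 -0.2897  0.06  ] [np.float64(79.1), np.float64(80.1), np.float64(80.4), np.float64(80.6)] [np.float64(66.6), np.float64(-22.2), np.float64(-113.0), np.float64(156.8)]
```

```bash
python3 -m jog '[[[1,2,-40],[0,0,7],1],[[1,2,-80],[0,0,7],1],[[1,2,-120],[0,0,7],1],[[1,2,-150],[0,0,7],1],[[1,2,-171],[0,0,7],1],[[1,2,-171],[0,0,7],1],[[1,2,-171],[0,0,7],1]]'; python3 -m jog '[[[0,0,0],[0,0,0],0],[[0,0,0],[0,0,0],0],[[0,0,0],[0,0,0],0],[[0,0,0],[0,0,0],0],[[0,0,0],[0,0,0],0],[[0,0,0],[0,0,0],0],[[0,0,0],[0,0,0],0],[[0,0,0],[0,0,0],0]]'
```

```text
time: 2.93
tcp_pos: [0.4544, -0.2847, 0.0792]
ee_rot: [-0.001, 0.15, 0.989, 0.001]
wrist_force: [0.3, 0.5, 0.3]
grip_width: 0.0882
grasp_force: 0.0
time: 3.6
tcp_pos: [0.4544, -0.2874, 0.0798]
ee_rot: [-0.0, 0.151, 0.988, -0.0]
wrist_force: [0.5, 0.2, 0.2]
grip_width: 0.0368
grasp_force: 0.0
```

```bash
python3 -m jog '[[[0,0,0],[0,0,0],0],[[0,0,0],[0,0,0],0],[[0,0,0],[0,0,0],0],[[0,0,0],[0,0,0],0],[[0,0,0],[0,0,0],0],[[0,0,0],[0,0,0],0]]'; python3 - <<'E'
from cell import r
for k in range(4):
    s=r.sense();print(s["time"],s["tcp_pos"],s["joint_vel"].round(3),s["wrist_force"].round(2),s["grip_width"],s["grasp_force"]);r.capture("top")
E
```

```text
time: 4.1
tcp_pos: [0.4545, -0.2874, 0.0797]
ee_rot: [-0.0, 0.151, 0.988, -0.0]
wrist_force: [-0.4, -0.2, 0.1]
grip_width: 0.0241
grasp_force: 30.0
4.1 [ 0.454485   -0.28737036  0.07968594] [-0.001  0.001  0.001 -0.001 -0.001  0.001] [-0.38 -0.22  0.1 ] 0.02406329824303194 29.99988325405866
4.15 [ 0.45451459 -0.28738422  0.07972748] [ 0.     0.001  0.001 -0.     0.002 -0.   ] [-0.47 -0.93 -0.02] 0.023929661107840394 29.999752775765955
4.2 [ 0.45448361 -0.28732207  0.07967917] [ 0.001  0.001  0.     0.001 -0.001  0.001] [-0.25 -0.83 -0.54] 0.02364719363106511 29.99983225017786
4.25 [ 0.45451554 -0.28734769  0.07972577] [-0.002  0.     0.     0.001  0.002  0.   ] [-0.33 -0.98 -0.35] 0.023764701739757216 29.99988648109138
```

```bash
python3 -m jog '[[[0,0,15],[0,0,0],0],[[0,0,35],[0,0,0],0],[[0,0,60],[0,0,0],0],[[0,0,90],[0,0,0],0],[[0,30,110],[0,0,0],0],[[3,70,110],[0,0,0],0],[[6,110,110],[0,0,0],0],[[10,150,110],[0,0,0],0]]'; python3 -m jog '[[[5,40,0],[0,0,0],0],[[9,80,0],[0,0,0],0],[[13,120,0],[0,0,0],0],[[17,160,0],[0,0,0],0],[[21,195,-15],[0,0,0],0],[[25,220,-50],[0,0,0],0],[[27,238,-62],[0,0,0],0],[[27,238,-62],[0,0,0],0]]'
python3 - <<'E'
from cell import r
import cv2,pickle
from h import *
c=r.capture("wrist");i=c["image"][:,:,::-1];pickle.dump(c,open("w3.pkl","wb"))
s=r.sense();print(s["tcp_pos"],s["ee_rot"],s["wrist_force"],s["grip_width"],s["grasp_force"])
p=np.load("pose.npy")
print(proj(c,[p[0],p[1],.06]),proj(c,s["tcp_pos"]-[0,0,.0647]))
cv2.imwrite("pics/w3.png",cv2.resize(i[120:420,180:380],None,fx=2,fy=2,interpolation=cv2.INTER_CUBIC))
E
```

```text
time: 4.97
tcp_pos: [0.4641, -0.1358, 0.1899]
ee_rot: [0.0, 0.152, 0.988, 0.0]
wrist_force: [0.7, 0.0, -1.9]
grip_width: 0.0236
grasp_force: 30.0
time: 5.63
tcp_pos: [0.4889, 0.1036, 0.1245]
ee_rot: [-0.003, 0.149, 0.989, -0.0]
wrist_force: [0.7, 0.4, -2.0]
grip_width: 0.024
grasp_force: 30.0
[0.4898912  0.10202925 0.12618944] [-2.01314853e-03  1.49575628e-01  9.88748218e-01 -1.99502791e-04] [ 0.55182045 -0.67707829 -0.67919534] 0.02396956161089065 29.99193944502622
[[280.9342308  230.30862515]] [[279.46568188 230.72469425]]
```

View pics/w3.png

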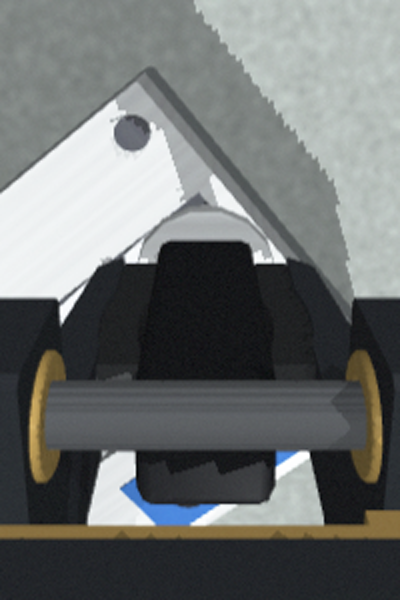

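The handle and collar hide the tip; only the groove's start corner shows, at crop (200,195), and the collar arc tops out at about (205,207). I'll overlay the predicted collar circle and groove outline to check alignment.

```bash
python3 - <<'E'
from cell import r
import cv2,pickle
from h import *;from seam import *
from scipy.spatial.transform import Rotation as R
c=r.capture("wrist");i=c["image"][:,:,::-1]
s=r.sense();print(s["tcp_pos"],s["ee_rot"].round(4),s["wrist_force"])
p=np.load("pose.npy");S,d,b,e=pts(p);n=np.array([-d[1],d[0]])
big=cv2.resize(i[170:320,210:350],None,fx=4,fy=4,interpolation=cv2.INTER_CUBIC)
def dr(P,col,cl):
    q=((proj(c,P)-[210,170]+.5)*4-.5).round().astype(int);cv2.polylines(big,[q.reshape(-1,1,2)],cl,col,1)
t=s["tcp_pos"];a=np.linspace(0,2*np.pi,60)
for z,col in((.0137,(0,0,255)),(.0197,(0,160,255))):
    dr(np.c_[t[0]+.019*np.cos(a),t[1]+.019*np.sin(a),0*a+t[2]-z],col,True)
G=[S-.006*d+.0085*n,S-.006*d-.0085*n,S+.05*d-.0085*n,S+.05*d+.0085*n]
dr(np.array([[*g,.06] for g in G]),(0,200,0),True)
cv2.imwrite("pics/w4.png",big)
E
```

```text
[0.49089283 0.10088754 0.12744151] [-9.000e-04  1.502e-01  9.886e-01 -2.000e-04] [-0.12175737 -0.31084442 -1.30382016]
```

View pics/w4.png

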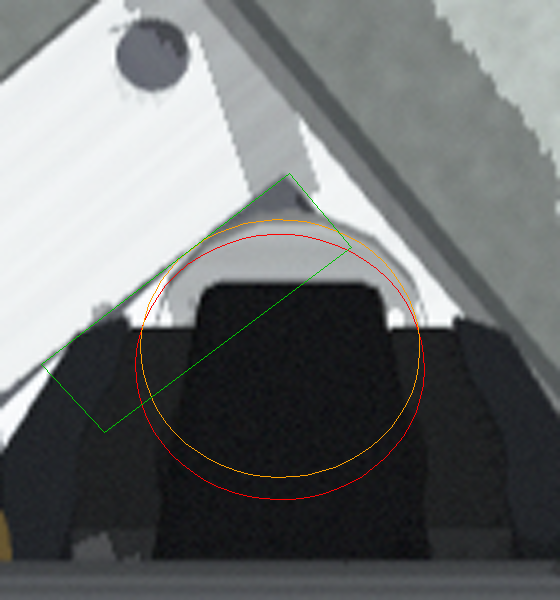

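```bash
python3 - <<'E'
from cell import r
from h import *
from scipy.spatial.transform import Rotation as R
for k in range(2):
    s=r.sense();c=r.capture("wrist");T=c["world_from_camera"]
    Q=R.from_quat(s["ee_rot"],scalar_first=True).as_matrix()
    print((Q.T@(T[:3,3]-s["tcp_pos"])*1000).round(2));print((Q.T@T[:3,:3]).round(4).tolist())
    print(proj(c,s["tcp_pos"]),s["tcp_pos"])
E
```

```text
[  72.37    0.56 -145.12]
[[0.0, -0.9607, -0.2777], [1.0, -0.0004, 0.0014], [-0.0014, -0.2777, 0.9607]]
[[280.8371273  270.63835324]] [0.49089283 0.10088754 0.12744151]
[  72.39    0.54 -145.1 ]
[[0.0, -0.9607, -0.2776], [1.0, -0.0004, 0.0013], [-0.0014, -0.2776, 0.9607]]
[[280.89102745 270.71857496]] [0.49167798 0.10017335 0.12828706]
```

```bash
cat > st.py <<'E'
from cell import r
s=r.sense();print((s["tcp_pos"]*1000).round(2),s["wrist_force"].round(2),s["wrist_torque"].round(3),s["grip_width"].round(4))
E
python3 -m jog '[[[-0.5,0,-2],[0,0,0],0],[[-0.5,0,-4],[0,0,0],0],[[-0.5,0,-6],[0,0,0],0],[[-0.5,0,-8],[0,0,0],0],[[-0.5,0,-9],[0,0,0],0],[[-0.5,0,-9.5],[0,0,0],0],[[-0.5,0,-9.5],[0,0,0],0],[[-0.5,0,-9.5],[0,0,0],0]]';python3 st.py;python3 -m jog '[[[0,0,-0.5],[0,0,0],0],[[0,0,-1],[0,0,0],0],[[0,0,-1.5],[0,0,0],0],[[0,0,-1.5],[0,0,0],0],[[0,0,-1.5],[0,0,0],0]]';python3 st.py
```

```text
time: 6.5
tcp_pos: [0.491, 0.1007, 0.1182]
ee_rot: [-0.0, 0.151, 0.989, 0.0]
wrist_force: [0.2, 0.6, -2.1]
grip_width: 0.0235
grasp_force: 30.0
time: 6.92
tcp_pos: [0.4909, 0.1007, 0.1167]
ee_rot: [-0.0, 0.151, 0.989, -0.0]
wrist_force: [0.8, 0.5, -1.1]
grip_width: 0.024
grasp_force: 30.0Traceback (most recent call last):
  File "st.py", line 2, in <module>
    s=r.sense();print((s["tcp_pos"]*1000).round(2),s["wrist_force"].round(2),s["wrist_torque"].round(3),s["grip_width"].round(4))
                                                                                                        ^^^^^^^^^^^^^^^^^^^^^
AttributeError: 'float' object has no attribute 'round'
Traceback (most recent call last):
  File "st.py", line 2, in <module>
    s=r.sense();print((s["tcp_pos"]*1000).round(2),s["wrist_force"].round(2),s["wrist_torque"].round(3),s["grip_width"].round(4))
                                                                                                        ^^^^^^^^^^^^^^^^^^^^^
AttributeError: 'float' object has no attribute 'round'
```

```bash
sed -i 's/,s\["grip_width"\].round(4)//' st.py
python3 -m jog '[[[0,0,-0.3],[0,0,0],0],[[0,0,-0.6],[0,0,0],0],[[0,0,-0.6],[0,0,0],0]]' >/dev/null;python3 st.py;python3 -m jog '[[[0,0,-0.3],[0,0,0],0],[[0,0,-0.6],[0,0,0],0],[[0,0,-0.6],[0,0,0],0]]'>/dev/null;python3 st.py
```

```text
[490.97 100.68 116.08] [-0.03 -0.14 -2.06] [-0.051  0.005 -0.011]
[491.04 100.68 115.55] [ 0.37  0.4  -0.46] [-0.    -0.005  0.014]
```

```bash

python3 -m jog '[[[0,0,-0.2],[0,0,0],0],[[0,0,-0.4],[0,0,0],0],[[0,0,-0.4],[0,0,0],0]]' >/dev/null;python3 st.py;python3 -m jog '[[[0,0,-0.2],[0,0,0],0],[[0,0,-0.4],[0,0,0],0],[[0,0,-0.4],[0,0,0],0]]'>/dev/null;python3 st.py
```

```text
[491.11 100.67 115.35] [-0.09  0.01  0.73] [ 0.031  0.186 -0.013]
[491.21 100.67 115.17] [-1.48  0.02  4.5 ] [ 0.019  0.392 -0.001]
```

```bash

python3 -m jog '[[[0,0,-0.2],[0,0,0],0],[[0,0,-0.4],[0,0,0],0],[[0.76,-1.93,-0.4],[0,0,0],0],[[1.5,-3.9,-0.4],[0,0,0],0],[[2.3,-5.8,-0.4],[0,0,0],0],[[3,-7.7,-0.4],[0,0,0],0]]' >/dev/null;python3 st.py
```

```text
[494.18  94.56 115.17] [-2.94  6.74  9.33] [ 1.645  0.663 -0.033]
```

```bash

python3 -m jog '[[[0.76,-1.93,0],[0,0,0],0],[[1.5,-3.9,0],[0,0,0],0],[[2.3,-5.8,0],[0,0,0],0],[[3,-7.7,0],[0,0,0],0]]' >/dev/null;python3 st.py
```

```text
[497.35  86.5  115.23] [-3.63  8.62 10.5 ] [1.815 0.778 0.043]
```

```bash

python3 -m jog '[[[0.76,-1.93,0.05],[0,0,0],0],[[1.5,-3.9,0.1],[0,0,0],0],[[2.3,-5.8,0.15],[0,0,0],0],[[3,-7.7,0.2],[0,0,0],0],[[3.8,-9.7,0.25],[0,0,0],0],[[4.6,-11.6,0.3],[0,0,0],0]]' >/dev/null;python3 st.py
```

```text
[502.06  75.12 115.57] [-1.38  5.75  8.68] [1.48  0.541 0.04 ]
```

```bash

python3 -m jog '[[[0.76,-1.93,0.04],[0,0,0],0],[[1.5,-3.9,0.08],[0,0,0],0],[[2.3,-5.8,0.12],[0,0,0],0],[[3.1,-7.7,0.16],[0,0,0],0],[[3.8,-9.7,0.2],[0,0,0],0],[[4.6,-11.6,0.24],[0,0,0],0],[[5.3,-13.5,0.28],[0,0,0],0],[[6.1,-15.5,0.32],[0,0,0],0]]' >/dev/null;python3 st.py
```

```text
[507.92  59.93 115.94] [-3.33  8.23 10.98] [ 1.86   0.744 -0.012]
```

```bash

python3 -m jog '[[[0.76,-1.93,0.1],[0,0,0],0],[[1.5,-3.9,0.18],[0,0,0],0],[[2.3,-5.8,0.25],[0,0,0],0],[[3.1,-7.7,0.3],[0,0,0],0],[[3.8,-9.7,0.36],[0,0,0],0],[[4.6,-11.6,0.42],[0,0,0],0],[[5.3,-13.5,0.48],[0,0,0],0],[[6.1,-15.5,0.54],[0,0,0],0]]' >/dev/null;python3 st.py
```

```text
[514.14  44.14 116.37] [-1.54  6.55  9.24] [1.516 0.636 0.019]
```

```bash

python3 -m jog '[[[0.7,-2,0.05],[0,0,0],0],[[1.4,-3.9,0.09],[0,0,0],0],[[2.1,-5.9,0.13],[0,0,0],0],[[2.8,-7.8,0.18],[0,0,0],0],[[3.5,-9.8,0.22],[0,0,0],0],[[4.2,-11.7,0.27],[0,0,0],0],[[4.9,-13.7,0.31],[0,0,0],0],[[5.7,-15.6,0.36],[0,0,0],0]]' >/dev/null;python3 st.py
```

```text
[519.75  28.8  116.8 ] [-3.81  7.38 10.01] [1.712e+00 6.700e-01 1.000e-03]
```

```bash

python3 -m jog '[[[0.76,-1.93,0.06],[0,0,0],0],[[1.5,-3.9,0.12],[0,0,0],0],[[2.3,-5.8,0.18],[0,0,0],0],[[3.1,-7.7,0.24],[0,0,0],0],[[3.8,-9.7,0.3],[0,0,0],0],[[4.6,-11.6,0.35],[0,0,0],0],[[5.3,-13.5,0.4],[0,0,0],0],[[6.1,-15.5,0.45],[0,0,0],0]]' >/dev/null;python3 st.py
```

```text
[525.78  13.21 117.15] [-3.17  8.27 10.8 ] [ 2.001  0.827 -0.006]
```

```bash

python3 -m jog '[[[0.9,-1.8,0.1],[0,0,0],0],[[2.4,-3.2,0.17],[0,0,0],0],[[3.9,-4.7,0.22],[0,0,0],0],[[5.4,-6.1,0.27],[0,0,0],0],[[6.9,-7.5,0.32],[0,0,0],0],[[8.4,-9,0.37],[0,0,0],0]]' >/dev/null;python3 st.py
```

```text
[533.35   4.1  117.23] [-5.78  5.32  9.83] [1.335 1.378 0.025]
```

```bash

python3 -m jog '[[[1.5,-1.4,0.04],[0,0,0],0],[[3,-2.9,0.08],[0,0,0],0],[[4.5,-4.3,0.12],[0,0,0],0],[[6,-5.7,0.16],[0,0,0],0],[[7.5,-7.2,0.2],[0,0,0],0],[[9.1,-8.6,0.24],[0,0,0],0]]' >/dev/null;python3 st.py
```

```text
[542.22  -4.65 117.31] [-5.87  5.21 10.77] [ 1.242  1.348 -0.015]
```

```bash

python3 -m jog '[[[1.5,-1.4,0.08],[0,0,0],0],[[3,-2.9,0.16],[0,0,0],0],[[4.5,-4.3,0.24],[0,0,0],0],[[6,-5.7,0.3],[0,0,0],0],[[7.5,-7.2,0.36],[0,0,0],0],[[9.1,-8.6,0.42],[0,0,0],0]]' >/dev/null;python3 st.py
```

```text
[551.41 -13.47 117.63] [-5.73  4.75  9.85] [1.233 1.438 0.014]
```

```bash

python3 -m jog '[[[1.6,-1.4,0.06],[0,0,0],0],[[3.1,-2.8,0.12],[0,0,0],0],[[4.6,-4.2,0.18],[0,0,0],0],[[6.1,-5.7,0.24],[0,0,0],0],[[7.6,-7.1,0.3],[0,0,0],0],[[9.1,-8.5,0.36],[0,0,0],0],[[10.7,-9.9,0.41],[0,0,0],0],[[12.2,-11.4,0.46],[0,0,0],0]]' >/dev/null;python3 st.py
```

```text
[563.74 -24.93 118.03] [-5.56  3.19  6.97] [1.017 1.002 0.043]
```

```bash

python3 -m jog '[[[1.5,-1.4,0],[0,0,0],0],[[3,-2.9,0],[0,0,0],0],[[4.5,-4.3,0.04],[0,0,0],0],[[6,-5.7,0.08],[0,0,0],0],[[7.5,-7.2,0.12],[0,0,0],0],[[9.1,-8.6,0.16],[0,0,0],0],[[10.6,-10,0.2],[0,0,0],0],[[12.1,-11.5,0.24],[0,0,0],0]]' >/dev/null;python3 st.py
```

```text
[575.59 -36.34 118.32] [-6.13  4.36  9.34] [ 1.061  1.266 -0.022]
```

```bash

python3 -m jog '[[[1.5,-1.4,0.04],[0,0,0],0],[[2.8,-2.7,0.08],[0,0,0],0],[[3.6,-3.4,0.1],[0,0,0],0],[[4,-3.8,0.1],[0,0,0],0],[[4,-3.8,0.1],[0,0,0],0]]' >/dev/null;python3 st.py
python3 - <<'E'
from cell import r
import cv2
c=r.capture("scene");cv2.imwrite("pics/s1.png",cv2.resize(c["image"][150:300,230:400,::-1],None,fx=4,fy=4,interpolation=cv2.INTER_CUBIC))
E
```

```text
[580.29 -40.73 118.59] [-2.65  2.85  6.95] [0.606 0.791 0.029]
```

View pics/s1.png

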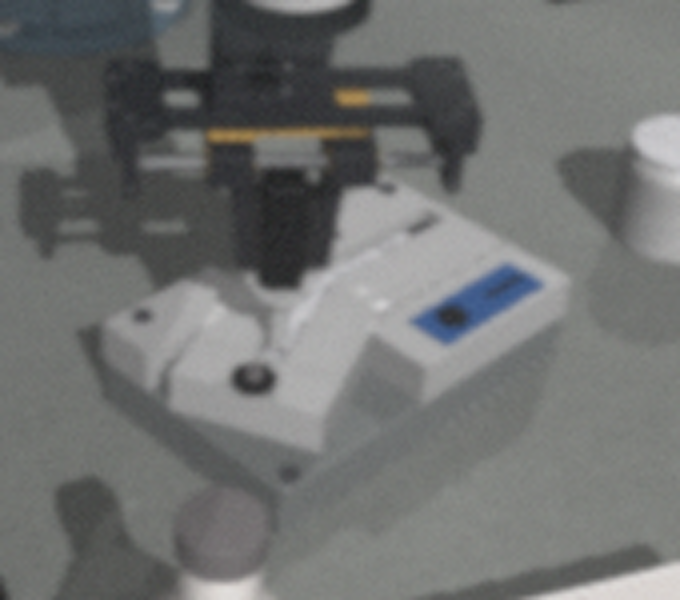

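The scene view shows the tabs lying flat up to the tip at about (270,330), and the rivet's pin still standing out at (255,375). Now lift and go over the pin.

```bash

python3 -m jog '[[[0,0,5],[0,0,0],0],[[0,0,12],[0,0,0],0],[[0,0,20],[0,0,0],0],[[0,0,26],[0,0,0],0],[[10,-9,26],[0,0,0],0],[[20,-19,26],[0,0,0],0],[[24.3,-22.8,26],[0,0,0],0],[[24.3,-22.8,26],[0,0,0],0]]' >/dev/null; python3 -m jog '[[[0,0,-2],[0,0,0],0],[[0,0,-4],[0,0,0],0],[[0,0,-6],[0,0,0],0],[[0,0,-6],[0,0,0],0],[[0,0,-6],[0,0,0],0]]' >/dev/null;python3 st.py
```

```text
[604.36 -63.71 137.76] [-0.43 -0.56 -1.96] [ 0.031 -0.068  0.025]
```

```bash

python3 -m jog '[[[0,0,-1],[0,0,0],0],[[0,0,-2],[0,0,0],0],[[0,0,-3],[0,0,0],0],[[0,0,-4],[0,0,0],0],[[0,0,-5],[0,0,0],0],[[0,0,-6],[0,0,0],0]]' >/dev/null;python3 st.py; python3 -m jog '[[[0,0,-0.8],[0,0,0],0],[[0,0,-1.6],[0,0,0],0],[[0,0,-2.4],[0,0,0],0],[[0,0,-3.2],[0,0,0],0]]' >/dev/null;python3 st.py
```

```text
[605.02 -64.18 132.74] [-2.67  0.75  6.57] [ 0.127  0.5   -0.009]
[605.03 -64.16 129.85] [-2.43  1.12  5.05] [0.143 0.558 0.04 ]
```

```bash

python3 -m jog '[[[0,0,-0.6],[0,0,0],0],[[0,0,-1.2],[0,0,0],0],[[0,0,-1.8],[0,0,0],0],[[0,0,-1.8],[0,0,0],0]]' >/dev/null;python3 st.py; python3 -m jog '[[[0,0,-0.4],[0,0,0],0],[[0,0,-0.7],[0,0,0],0],[[0,0,-0.7],[0,0,0],0]]' >/dev/null;python3 st.py
```

```text
[605.   -64.18 127.95] [-1.61  1.    4.44] [ 0.18   0.512 -0.042]
[605.01 -64.17 127.31] [-2.13  0.49  4.85] [0.155 0.524 0.001]
```

```bash

python3 -m jog '[[[0,0,-0.3],[0,0,0],0],[[0,0,-0.5],[0,0,0],0],[[0,0,-0.5],[0,0,0],0]]' >/dev/null;python3 st.py; python3 -m jog '[[[0,0,-0.2],[0,0,0],0],[[0,0,-0.4],[0,0,0],0],[[0,0,-0.4],[0,0,0],0]]' >/dev/null;python3 st.py
```

```text
[605.05 -64.18 127.02] [-3.27  0.81  6.76] [ 0.143  0.617 -0.034]
[605.14 -64.19 126.93] [-3.79  1.36  7.43] [ 0.159  0.74  -0.04 ]
```

```bash

python3 -m jog '[[[0,0,-0.2],[0,0,0],0],[[0,0,-0.4],[0,0,0],0],[[0,0,-0.4],[0,0,0],0]]' >/dev/null;python3 st.py; python3 -m jog '[[[0,0,5],[0,0,0],0],[[0,0,15],[0,0,0],0],[[0,0,30],[0,0,0],0],[[0,0,55],[0,0,0],0],[[-20,-20,62],[0,0,0],0],[[-40,-55,62],[0,0,0],0],[[-60,-90,62],[0,0,0],0],[[-80,-120,62],[0,0,0],0]]'
```

```text
[605.17 -64.21 126.8 ] [-3.98  1.11  9.51] [0.263 0.967 0.032]
time: 19.13
tcp_pos: [0.5242, -0.1857, 0.1881]
ee_rot: [0.001, 0.151, 0.989, -0.001]
wrist_force: [1.2, -0.8, -1.2]
grip_width: 0.0236
grasp_force: 30.0
```

```bash
python3 st.py; python3 - <<'E'
from cell import r
import cv2,pickle
c=r.capture("scene");cv2.imwrite("pics/s2.png",cv2.resize(c["image"][170:290,240:380,::-1],None,fx=5,fy=5,interpolation=cv2.INTER_CUBIC))
pickle.dump(r.capture("top"),open("t2.pkl","wb"))
E
```

```text
[ 524.23 -185.66  188.09] [ 1.16 -0.84 -1.18] [ 0.017 -0.018  0.01 ]
```

View pics/s2.png

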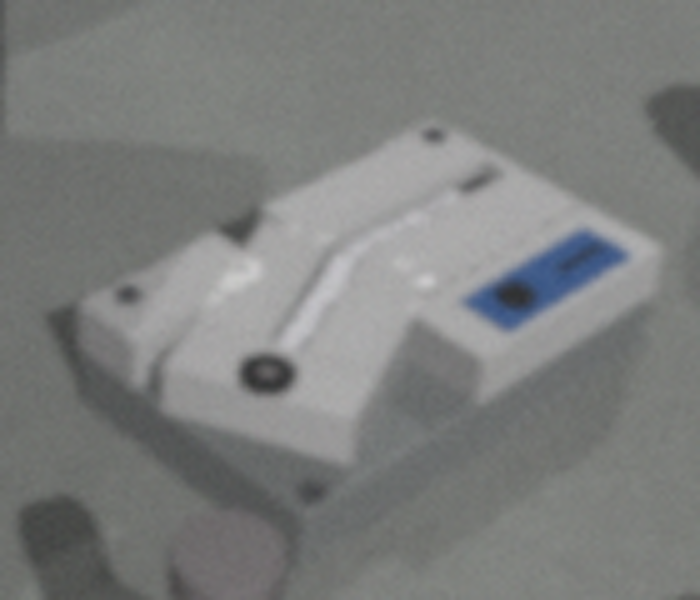

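The view shows all six tabs flat and the pin flush in its head at (268,373). Now back to the stand.

```bash

python3 -m jog '[[[-24,-35,0],[0,0,0],0],[[-46,-68,0],[0,0,0],0],[[-62,-92,-20],[0,0,0],0],[[-70,-104,-30],[0,0,0],0],[[-70,-104,-38],[0,0,0],0],[[-70,-104,-38],[0,0,0],0],[[-70,-104,-38],[0,0,0],0],[[-70,-104,-38],[0,0,0],0]]' >/dev/null;python3 st.py
```

```text
[ 455.91 -287.31  149.8 ] [ 0.19 -0.23 -1.56] [ 0.045 -0.065  0.038]
```

```bash

python3 -m jog '[[[-1.7,-1.7,-5],[0,0,0],0],[[-1.7,-1.7,-15],[0,0,0],0],[[-1.7,-1.7,-30],[0,0,0],0],[[-1.7,-1.7,-45],[0,0,0],0],[[-1.7,-1.7,-58],[0,0,0],0],[[-1.7,-1.7,-66],[0,0,0],0],[[-1.7,-1.7,-69],[0,0,0],0],[[-1.7,-1.7,-69],[0,0,0],0]]' >/dev/null;python3 st.py;  python3 -m jog '[[[0,0,-0.4],[0,0,0],0],[[0,0,-0.8],[0,0,0],0],[[0,0,-1],[0,0,0],0],[[0,0,-1],[0,0,0],0]]' >/dev/null;python3 st.py
```

```text
[ 453.68 -289.68   80.24] [ 2.09 -0.63 -1.78] [-0.009 -0.408 -0.045]
[ 453.68 -289.76   80.07] [0.1  2.9  5.31] [ 0.421 -0.27   0.045]
```

```bash

python3 -m jog '[[[0,0,0.5],[0,0,0],0],[[0,0,0.5],[0,0,0],0.8],[[0,0,0.5],[0,0,0],0.8],[[0,0,0.5],[0,0,0],0.8],[[0,0,0.5],[0,0,0],0.8],[[0,0,0.5],[0,0,0],0.8],[[0,0,0.5],[0,0,0],0.8],[[0,0,0.5],[0,0,0],0.8]]'; python3 -m jog '[[[0,0,0],[0,0,0],0.8],[[0,0,0],[0,0,0],0.8],[[0,0,30],[0,0,0],0.8],[[0,0,70],[0,0,0],0.8],[[0,0,110],[0,0,0],0.8],[[0,0,140],[0,0,0],0.8],[[0,0,140],[0,0,0],0.8],[[0,0,140],[0,0,0],0.8]]'
python3 - <<'E'
from cell import r
import cv2
a=r.capture("scene")["image"][150:310,110:270,::-1];b=r.capture("wrist")["image"][:,:,::-1]
b=b[80:320,160:400]
cv2.imwrite("pics/f.png",cv2.hconcat([cv2.resize(a,(400,400)),cv2.resize(b,(400,400))]))
E
```

```text
time: 21.57
tcp_pos: [0.453, -0.2898, 0.0795]
ee_rot: [-0.0, 0.151, 0.988, 0.0]
wrist_force: [-0.5, 0.7, 0.5]
grip_width: 0.0686
grasp_force: 0.0
time: 22.23
tcp_pos: [0.4541, -0.2908, 0.222]
ee_rot: [0.002, 0.151, 0.989, -0.002]
wrist_force: [0.2, 0.2, -0.6]
grip_width: 0.0704
grasp_force: 0.0
```

View pics/f.png

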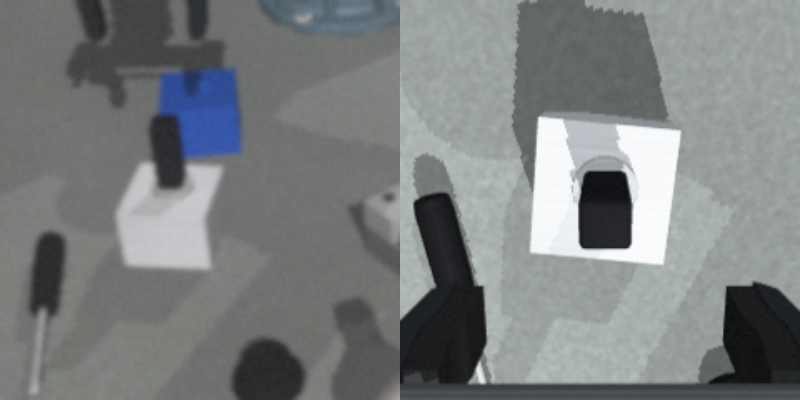

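The stylus stands upright in the aluminium stand with its collar on the block; the gripper is clear.

```bash
python3 -c "
from cell import r
print(r.sign_off())"
```

```text
the job is handed in; nothing more can be done
None
```

The job is handed in: the six tabs were folded flat in one pass at about 8–12 N down, the rivet pin was pushed flush, and the stylus is back upright in its stand; no verdict was returned at sign-off.

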